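# Park the captive wing screw and slide the oil box cover open

### The arm

A 7-joint arm with a two-finger parallel gripper is mounted at the origin on the work surface. World frame = base frame: x ahead of the robot, y to its left, z up, the work surface at z = 0. Lengths are in m, angles in rad, forces in N, time in s.
With the tool pointing down it reaches from about 0.425 to 0.95 m from the base axis. Payload 4.7 kg.
Tool frame: the origin (TCP) lies at the very end of the fingers, on their centre line; the grasp point (between the pads) lies 19 mm behind it; z points along the fingers, y is the line along which they close (so a half turn about z gives the same grasp; the last joint's range is limited). The gripper opens to 85 mm and grips with 20 to 120 N. Pads are 22 mm wide; open, the fingers measure 114 mm over their backs; the gripper's body (76 mm by 85 mm) begins 54 mm behind the grasp point. The pads swing forward as they close: fully open they stand 13 mm farther back than shut.
Start: joints at [-1.218, 0.469, -0.049, 1.532, 0.024, 1.141, -0.082], TCP at [0.251, 0.626, 0.231] pointing down, gripper open.
Joint ranges: [-2.59, 2.59], [-0.33, 1.99], [-1.39, 1.29], [0.1, 2.45], [-1.04, 4.18], [0.21, 1.99], [-2.66, 2.66]. Speed limits (rad/s): [2.57, 2.57, 3.14, 3.14, 3.14, 3.14, 3.14].

### API

Orientations are given as a rotation vector (axis times angle).
In Python, from rig import readout, viewer, r gives the robot as it stands.
- The arm moves only by the tool move_arm, never from a script. Its argument "moves" is a list of rows, each a list of 7 numbers: the shift along the tool's x, y, z in m, then the turn, a rotation vector about the tool's x, y, z in rad, then the closure in counts, from 0 (fully open) to 255 (shut). In form: [[tx, ty, tz, rx, ry, rz, grip], ...]. A call has 1 to 12 rows; each row shifts and turns the commanded pose from where the row before left it, along the tool's axes as they then stand; what a row does not reach is not made up. A row lasts 1/8 s, in which the tool goes at most 62.5 mm and 10.7 degrees, less where a joint would pass 70% of its speed; a pose out of reach is approached as far as the arm can. A call with a gripper value outside its range is refused whole. The fingers move at their own pace and stop on an object; "grip_force" is the grip in N (left out, the last holds). Time passes only in rows, so rows that do not move let the fingers close. It gives the time, the measured TCP pose, the force, the opening and the grip force at its end, in the units of the state.
- readout.get_obs(): the state, without advancing time (a new reading comes with each control period).
- viewer.get_image(name): name is "scene" or "top" or "wrist"; returns the picture (384x512x3 uint8, red, green, blue); there is no depth.
- viewer.get_calibration(name): a dict with "intrinsics" (3x3 intrinsics, pixels), "D" ([k1, k2, p1, p2, k3] as OpenCV has them; the pictures are not rectified), "cam_to_world" (4x4, takes a point from camera to world coordinates). Camera axes: x right, y up, looking along -z (the intrinsics and any distortion apply to the point x, -y, -z); pixel columns grow to the right and rows downward; lengths in m; the calibration is good to about 2 mm. A picture is of the moment at which its call begins: read the wrist's pose just before it. get_calibration takes no time and is no camera call; for the wrist camera it gives the pose at the moment of the call.
- r.job_done(): hands the job in; it is judged then, once.
The state is a dict: "clock": time; "q": joint angles; "qvel": joint speeds; "joint_efforts": joint torques, N m; "eef_pos": TCP position; "eef_rot": TCP orientation; "ft_force": force on the tool from outside, world axes, zero at the start; "moment": the same for the moment, N m; "finger_gap": finger opening in m; "grip_force": force on a finger pad.
Only numpy, scipy, OpenCV 4.12 (cv2) and the standard library are available. Lean on these libraries where they do the work, as an engineer would, in place of code of your own. Each camera call takes 0.05 s, during which the arm holds its last target. There are 200 camera calls.

### The job

Open the white oil box: its sliding cover is locked by a spring-loaded captive wing screw. Pull the wing straight out (up) against its spring until you feel it come up against its stop and no farther, keep it lifted and drive it counter-clockwise (seen from above) until the thread is fully home, without straining the thread in either movement, so that the screw stays out by itself; then slide the cover by its black handle fully open and let go. Leave the other parts lying about where they are.

Things in the scene. Friction and masses are not known exactly. Their poses are not given: they have to be found in the camera images.
- oilbox: Fixed white-painted steel oil box, 160 (own x) x 310 (own y) x 70 mm high, standing on the white mat, its walls from y = -140 to +170 mm. Origin: on its underside (4 mm above the table), below the middle of the closed cover. Own z is up; the cover opens along the box's own +y.
- cover (a joint): Opening of the steel sliding cover, m: 0 closed, 0.062 fully open at its stop, growing towards the box's own +y. The cover is a plate 116 x 165 mm, its top 76 mm above the box's underside. Sliding friction about 3 N; locked while the screw is down.
- handle (a point): Centre of the top bar of the black handle on the cover: a bar 10 mm thick that runs 54 mm along the box's own x, its centre 36 mm above the cover's top face, clear underneath. Moves with the cover. It stands 90 mm from the screw's axis (handle towards the box's own -y, screw towards +y). Axes parallel to the box's.
- collar: Dark round collar on the cover around the screw, 40 mm across, 20 mm high; the thread is inside. Origin: on the screw's axis, on the cover's top face; axes parallel to the box's; moves with the cover. Over 16 N between screw and thread strains it: pulling against the stop, or twisting while pulled in or at the thread's end (the thread bears 15 mm from the axis: about 0.24 N m there).
- screw: Shank of the captive screw in the collar; rises, carries the wing. Origin: level with the collar's at rest, above it by as much as it is pulled out. Spring: 3 N inwards at rest, plus 0.25 N/mm. Pulled in it can not turn. 9 to 23 mm out (differs per start, unseen: feel it) it meets a springy stop, about 30 N/mm. It is free to turn from the stop to 1 mm below it.
- wing_grip (a point): Centre of the screw's steel wing: a flat upright bar 36 mm long (own x), 12 mm thick (own y), 26 mm high, on an 11 mm neck, its centre 54 mm above the collar's origin at rest (34 mm above the collar's top). Own z is up and is the screw's axis; turns and rises with the screw.
- wing (a joint): Turning angle of the screw, rad: 0 at the start (wing along the box's own x), growing counter-clockwise from above; hard stop at the thread's end, at 2.0. Turning friction about 0.04 N m. While turning, the thread rises 1.2 mm per rad, with 2 mm of axial play (stop to flank below); let go part-way, the screw settles by that play and stays.
- bushing: Loose brass bushing, 30 mm across, 18 mm high, upright on the box top at its own -y end. Origin under its centre. Bystander.
- stud: Loose steel stud standing on its 20 mm head, 29 mm high, on the box top at its own -y end. Origin under its centre. Bystander.
- flange: Loose flange ring, 120 mm across, 9 mm high, on the mat. Bystander.
- tierod: Loose steel tie rod with an eye and a fork, 290 mm long, 28 mm high, lying on the mat beyond the box. Bystander.
- spanner: Loose spanner, 190 mm long, lying on the mat. Bystander.
- bracket: Loose steel angle bracket, 70 x 50 x 40 mm, on the mat. Bystander.
- hexbolt: Loose bolt, 53 mm long, lying on the mat. Bystander.

How it is judged:
By the outcome, as a careful person would: the job done as asked, in the order asked, and still so for the second after the job is handed in, with the robot touching nothing.
It also fails if it takes over 67 s, if anything falls off the work surface, if the arm or the gripper's body presses on something with over 40 N, if the wrist force passes 120 N, or if a joint passes its speed limit or range.

## Working session

There is one attempt and no reset: what is moved stays moved. The work goes in short steps, Python scripts to look and compute and a tool call to move; the robot and the scene stay as the last step left them, time stands still between calls to the robot, and variables do not carry over. Pictures are saved under pics/ and viewed, at most 10 in all, crops included, and the job is handed in when it is done.

Besides the shell and the picture viewer there is one more tool, called after "Call:" as name([rows], argument=value, ...), one row to a line, values as JSON. move_arm: Moves the arm, as the interface text tells. Its arguments: {"type":"object","properties":{"moves":{"type":"array"},"grip_force":{"type":"number"}},"required":["moves"]}

```bash
mkdir -p pics
cat > h.py <<'E'
import numpy as np, cv2
from rig import readout, viewer, r
from scipy.spatial.transform import Rotation as R
def snap(n,f):
    im=viewer.get_image(n); cv2.imwrite(f'pics/{f}.png',np.ascontiguousarray(im[:,:,::-1])); return im
def ray(n,uv,cal=None):
    c=cal or viewer.get_calibration(n); K=np.array(c['intrinsics'],float);T=np.array(c['cam_to_world'])
    p=cv2.undistortPoints(np.array([[uv]],float),K,np.array(c['D'],float))[0,0]
    d=T[:3,:3]@np.array([p[0],-p[1],-1]); return T[:3,3],d
def onz(n,uv,z,cal=None):
    o,d=ray(n,uv,cal); return o+d*(z-o[2])/d[2]
def proj(n,P,cal=None):
    c=cal or viewer.get_calibration(n); K=np.array(c['intrinsics'],float);T=np.array(c['cam_to_world'])
    q=T[:3,:3].T@(np.array(P)-T[:3,3]); q=np.array([q[0],-q[1],-q[2]])
    return cv2.projectPoints(q.reshape(1,3),np.zeros(3),np.zeros(3),K,np.array(c['D'],float))[0].ravel()
def st():
    o=readout.get_obs(); print({k:np.round(o[k],4).tolist() for k in ['clock','q','eef_pos','eef_rot','ft_force','moment','finger_gap','grip_force']})
E
python3 - <<'E'
from h import *
st()
a=snap('top','top0');b=snap('scene','sc0')
for n in('top','scene'): print(viewer.get_calibration(n)['cam_to_world'].round(3) if hasattr(viewer.get_calibration(n)['cam_to_world'],'round') else viewer.get_calibration(n)['cam_to_world'])
E
```

```text
{'clock': 0.0, 'q': [-1.2179, 0.4695, -0.0486, 1.5337, 0.0241, 1.141, -0.0823], 'eef_pos': [0.2513, 0.6259, 0.2302], 'eef_rot': [-0.596, -3.0842, 0.0031], 'ft_force': [-0.5184, 0.7468, 0.4485], 'moment': [-0.0404, 0.0321, -0.0383], 'finger_gap': 0.0856, 'grip_force': 0.0}
[[ 0.045  0.971 -0.234  0.355]
 [-0.999  0.042 -0.015  0.013]
 [-0.005  0.235  0.972  1.3  ]
 [ 0.     0.     0.     1.   ]]
[[ 0.381 -0.598  0.705  1.593]
 [ 0.924  0.263 -0.277 -0.378]
 [-0.02   0.757  0.653  0.978]
 [ 0.     0.     0.     1.   ]]
```

View pics/top0.png

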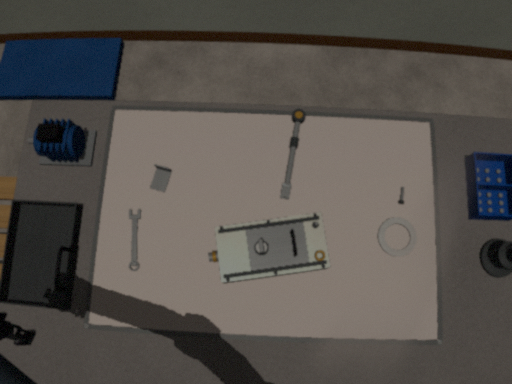

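View pics/sc0.png

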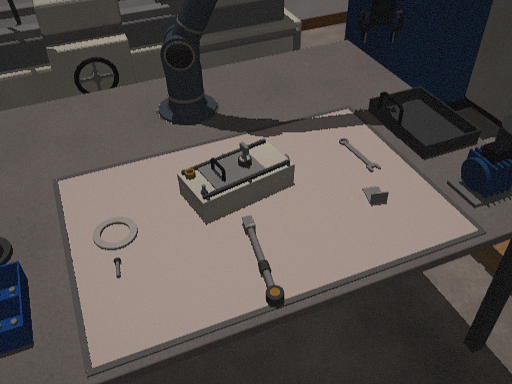

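The top view shows the box centred near (271,248), the wing and collar near (261,246), the handle near (294,243), and the box's own +y pointing to image left. The scene view agrees.

Run:
```python
from h import *
im=cv2.imread('pics/top0.png')
w=onz('top',(261,246),.10);h=onz('top',(294,243),.116);print(w,h,np.linalg.norm((w-h)[:2]))
g=cv2.cvtColor(im,cv2.COLOR_BGR2GRAY)
# dark rails: long edges direction
for p in [(222,229),(317,217),(227,278),(327,266)]: print(p,onz('top',p,.075)[:2].round(4))
c=im[200:295,200:340]; cv2.imwrite('pics/c0.png',cv2.resize(c,None,fx=5.5,fy=5.5,interpolation=cv2.INTER_CUBIC))
c=cv2.imread('pics/sc0.png')[130:220,170:305]; cv2.imwrite('pics/c1.png',cv2.resize(c,None,fx=5.5,fy=5.5,interpolation=cv2.INTER_CUBIC))
```

```text
[0.49991194 0.03115418 0.1       ] [ 0.51005976 -0.05869649  0.116     ] 0.09042191145497232
(222, 229) [0.5464 0.1447]
(317, 217) [ 0.5929 -0.1249]
(227, 278) [0.4091 0.122 ]
(327, 266) [ 0.4543 -0.1557]
```

View pics/c0.png

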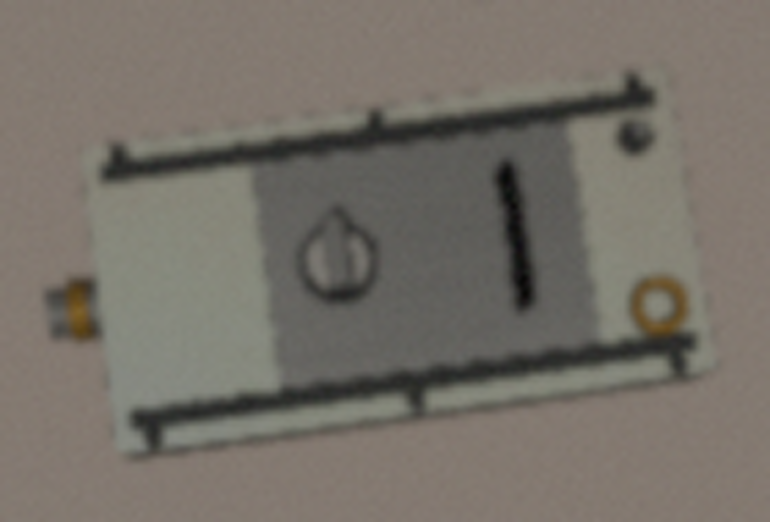

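```bash
cat >> h.py <<'E'
def delta(P,yaw_y=None):
    "shift in tool axes to reach P; angle about tool z to bring tool y along world heading yaw_y (mod pi)"
    o=readout.get_obs();M=R.from_rotvec(o['eef_rot']).as_matrix()
    d=M.T@(np.array(P)-o['eef_pos']); out=[d.round(4)]
    print('axes x',M[:,0].round(3),'y',M[:,1].round(3),'z',M[:,2].round(3))
    if yaw_y is not None:
        v=M.T@np.array([np.cos(yaw_y),np.sin(yaw_y),0]); a=np.arctan2(-v[0],v[1]); out.append([round(a,4), round(a-np.sign(a)*np.pi,4)])
    print(out)
E
python3 - <<'E'
from h import *
w=onz('top',(261.6,246.9),.10);h=onz('top',(293.6,242.9),.116);print(w,h,np.arctan2(-(w-h)[0],(w-h)[1]))
delta([w[0],w[1],.26],np.pi/2+.16)
c=viewer.get_calibration('wrist');o=readout.get_obs();M=R.from_rotvec(o['eef_rot']).as_matrix()
T=np.array(c['cam_to_world']);print(c['intrinsics'],(M.T@(T[:3,3]-o['eef_pos'])).round(3));print((M.T@T[:3,:3]).round(2))
E
```

```text
[0.49749226 0.02938591 0.1       ] [ 0.51028859 -0.05759622  0.116     ] 0.14606672230480716
axes x [-0.928  0.373 -0.   ] y [ 0.373  0.928 -0.002] z [-0.001 -0.002 -1.   ]
[array([-0.4507, -0.4619, -0.0288]), [np.float64(-0.5418), np.float64(2.5998)]]
[[290.63217875   0.         257.20017912]
 [  0.         290.63217875 192.51127049]
 [  0.           0.           1.        ]] [ 0.072  0.    -0.142]
[[ 0.    0.96  0.29]
 [ 1.   -0.    0.  ]
 [ 0.    0.29 -0.96]]
```

Call:
move_arm([
  [-0.041,-0.042,-0.0026,0,0,0,0],
  [-0.041,-0.042,-0.0026,0,0,0,0],
  [-0.041,-0.042,-0.0026,0,0,0,0],
  [-0.041,-0.042,-0.0026,0,0,0,0],
  [-0.041,-0.042,-0.0026,0,0,0,0],
  [-0.041,-0.042,-0.0026,0,0,0,0],
  [-0.041,-0.042,-0.0026,0,0,0,0],
  [-0.041,-0.042,-0.0026,0,0,0,0],
  [-0.041,-0.042,-0.0026,0,0,0,0],
  [-0.041,-0.042,-0.0026,0,0,0,0],
  [-0.041,-0.042,-0.0026,0,0,0,0],
  [0,0,0,0,0,0.17,0],
])

```text
clock: 1.6
eef_pos: [0.4989, 0.0241, 0.2601]
eef_rot: [0.877, 3.015, -0.002]
ft_force: [-0.5, 0.8, 0.2]
finger_gap: 0.0855
grip_force: 0.0
```

Call:
move_arm([
  [0,0,0,0,0,0.175,0],
  [0,0,0,0,0,0.175,0],
  [0,0,0,0,0,0.175,0],
  [0,0,0,0,0,0.175,0],
  [0,0,0,0,0,0.175,0],
  [0,0,0,0,0,0.175,0],
  [0,0,0,0,0,0.175,0],
  [0,0,0,0,0,0.175,0],
  [0,0,0,0,0,0.175,0],
  [0,0,0,0,0,0.175,0],
  [0,0,0,0,0,0.175,0],
  [0,0,0,0,0,0.175,0],
])

```text
clock: 3.1
eef_pos: [0.4975, 0.0297, 0.2595]
eef_rot: [-3.05, -0.753, 0.001]
ft_force: [-0.2, 0.2, -0.4]
finger_gap: 0.0852
grip_force: 0.0
```

Call:
move_arm([
  [0,0,0,0,0,0.165,0],
  [0,0,0,0,0,0.165,0],
  [0,0,0,0,0,0,0],
  [0,0,0,0,0,0,0],
])

```text
clock: 3.6
eef_pos: [0.4977, 0.0297, 0.2597]
eef_rot: [-3.131, -0.255, 0.001]
ft_force: [-0.2, 0.2, 0.1]
finger_gap: 0.0853
grip_force: 0.0
```

Run:
```python
from h import *
st(); snap('wrist','w0'); delta([.4975,.0294,.26],np.pi/2+.16)
```

```text
{'clock': 3.6, 'q': [-0.6727, 0.1597, 0.6032, 1.9331, -0.1025, 1.0792, -1.4355], 'eef_pos': [0.4977, 0.0297, 0.2597], 'eef_rot': [-3.1312, -0.2546, 0.0006], 'ft_force': [-0.1709, 0.1542, 0.1029], 'moment': [0.0421, -0.0049, -0.004], 'finger_gap': 0.0853, 'grip_force': 0.0}
axes x [ 0.987  0.161 -0.   ] y [ 0.161 -0.987 -0.   ] z [-0.  0. -1.]
[array([-0.0003,  0.0003, -0.0002]), [np.float64(-3.1399), np.float64(0.0017)]]
```

View pics/w0.png

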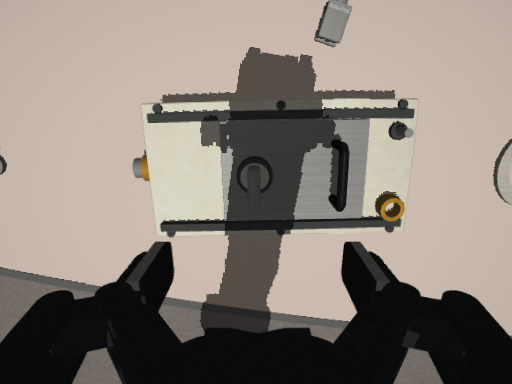

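The wrist view shows the wing bar near x≈254, rows 165–205, the collar circle near (255,174), the handle bar at x≈343, and the box edges running nearly level. I'll enlarge the area to get the wing.

Run:
```python
from h import *
im=cv2.imread('pics/w0.png')
c=im[140:225,205:365]; c=cv2.convertScaleAbs(c,alpha=1.8,beta=20); cv2.imwrite('pics/c2.png',cv2.resize(c,None,fx=5,fy=5,interpolation=cv2.INTER_NEAREST))
cal=viewer.get_calibration('wrist')
for a,b in [((142,103),(418,98)),((156,236),(407,233))]:
    A,B=onz('wrist',a,.074,cal),onz('wrist',b,.074,cal);print(A.round(4),B.round(4),np.linalg.norm(A-B),np.arctan2(-(A-B)[0],(A-B)[1]))
for P in [[.4975,.0294,.1],[.4975,.0294,.147],[.4975,.0294,.121]]: print(P,proj('wrist',P,cal))
```

```text
[0.5544 0.1665 0.074 ] [ 0.6099 -0.1327  0.074 ] 0.3043421566783288 0.18361423642732722
[0.3973 0.1406 0.074 ] [ 0.4514 -0.1694  0.074 ] 0.3146832805894387 0.1728279646646121
[0.4975, 0.0294, 0.1] [256.92623101 177.67519453]
[0.4975, 0.0294, 0.147] [256.88878367 189.96407854]
[0.4975, 0.0294, 0.121] [256.91092783 182.69372785]
```

View pics/c2.png

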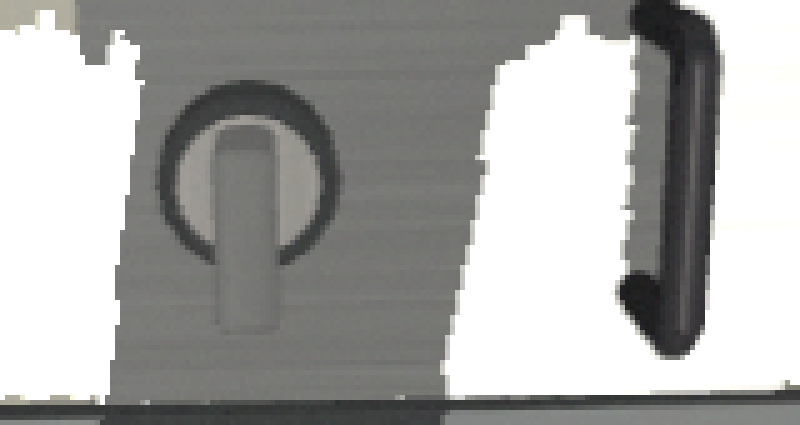

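Run:
```python
from h import *
f=lambda u,v,z:onz('wrist',(205+u/5,140+v/5),z).round(4)
w=f(246.3,240,.147);print('wing',w,'collar',f(250,173,.1))
a,b=f(244,150,.147),f(248.5,330,.147);print(a,b,np.linalg.norm(a-b),'xdir',np.arctan2(*(a-b)[[1,0]]))
a,b=f(697,40,.118),f(682,340,.118);print('h',a,b,(a+b)/2,np.linalg.norm(a-b),np.arctan2(*(a-b)[[1,0]]))
```

```text
wing [0.499  0.0321 0.147 ] collar [0.5005 0.032  0.1   ]
[0.5154 0.0351 0.147 ] [0.4819 0.0289 0.147 ] 0.03406890077475348 xdir 0.18300392255417952
h [ 0.5454 -0.0499  0.118 ] [ 0.4841 -0.062   0.118 ] [ 0.51475 -0.05595  0.118  ] 0.06248279763262848 0.19488457956532296
```

Call:
move_arm([
  [0.002,-0.002,0.03,0,0,-0.015,0],
  [0,0,0.04,0,0,0,0],
  [0,0,0.04,0,0,0,0],
  [0,0,0.025,0,0,0,0],
  [0,0,0.01,0,0,0,0],
  [0,0,0,0,0,0,0],
], grip_force=40)

```text
clock: 4.4
eef_pos: [0.4996, 0.0319, 0.1148]
eef_rot: [3.129, 0.275, -0.001]
ft_force: [-0.0, -0.7, 0.3]
finger_gap: 0.0855
grip_force: 0.0
```

Run:
```python
from h import *
st(); snap('wrist','w1'); delta([.4995,.032,.115],np.pi/2+.177)
```

```text
{'clock': 4.4, 'q': [-0.5861, 0.3636, 0.5421, 2.0826, -0.2687, 0.7626, -1.2725], 'eef_pos': [0.4996, 0.0319, 0.1148], 'eef_rot': [3.1294, 0.2748, -0.0008], 'ft_force': [-0.023, -0.6552, 0.2967], 'moment': [-0.0197, -0.0131, 0.0192], 'finger_gap': 0.0855, 'grip_force': 0.0}
axes x [0.985 0.174 0.001] y [ 0.174 -0.985 -0.   ] z [ 0.001  0.    -1.   ]
[array([-0.0006, -0.0002,  0.0005]), [np.float64(3.1397), np.float64(-0.0019)]]
```

View pics/w1.png

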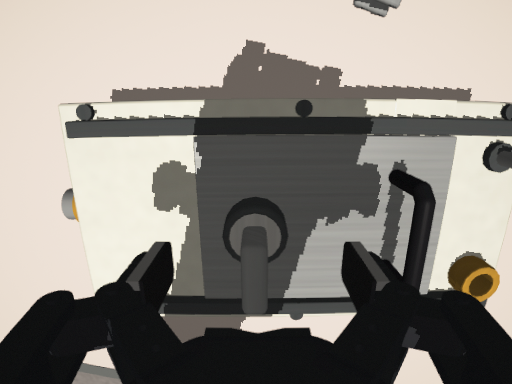

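The wing (x≈254) stands midway between the fingers (172 to 342), and the handle at x≈420 is clear of them. Closing.

Call:
move_arm([
  [0,0,0,0,0,0,255],
  [0,0,0,0,0,0,255],
  [0,0,0,0,0,0,255],
  [0,0,0,0,0,0,255],
  [0,0,0,0,0,0,255],
  [0,0,0,0,0,0,255],
  [0,0,0,0,0,0,255],
  [0,0,0,0,0,0,255],
], grip_force=40)

```text
clock: 5.45
eef_pos: [0.4995, 0.0329, 0.1152]
eef_rot: [-3.128, -0.275, 0.0]
ft_force: [-1.5, 3.3, 5.8]
finger_gap: 0.0114
grip_force: 41.6
```

Run:
```python
from h import *
st()
```

```text
{'clock': 5.45, 'q': [-0.5869, 0.3627, 0.5415, 2.0825, -0.2699, 0.7631, -1.2728], 'eef_pos': [0.4995, 0.0329, 0.1152], 'eef_rot': [-3.1281, -0.275, 0.0001], 'ft_force': [-1.5397, 3.2855, 5.8199], 'moment': [0.7443, 0.454, 0.0356], 'finger_gap': 0.0114, 'grip_force': 41.5929}
```

Call:
move_arm([
  [0,-0.0005,-0.001,0,0,0,255],
  [0,0,-0.001,0,0,0,255],
  [0,0,-0.001,0,0,0,255],
  [0,0,-0.001,0,0,0,255],
  [0,0,-0.001,0,0,0,255],
  [0,0,-0.001,0,0,0,255],
  [0,0,0,0,0,0,255],
])

```text
clock: 6.32
eef_pos: [0.4993, 0.0328, 0.1208]
eef_rot: [-3.129, -0.275, 0.0]
ft_force: [1.4, 5.3, -5.3]
finger_gap: 0.0117
grip_force: 40.0
```

Call:
move_arm([
  [0,0,-0.0005,0,0,0,255],
  [0,0,-0.0005,0,0,0,255],
  [0,0,0,0,0,0,255],
])

```text
clock: 6.7
eef_pos: [0.4994, 0.0329, 0.1218]
eef_rot: [-3.129, -0.275, -0.0]
ft_force: [1.1, 3.8, -4.8]
finger_gap: 0.0115
grip_force: 40.0
```

Call:
move_arm([
  [0,-0.0007,-0.0005,0,0,0,255],
  [0,0,-0.0005,0,0,0,255],
  [0,0,-0.0005,0,0,0,255],
  [0,0,0,0,0,0,255],
  [0,0,0,0,0,0,255],
])

```text
clock: 7.32
eef_pos: [0.4993, 0.0329, 0.1234]
eef_rot: [3.129, 0.274, 0.0]
ft_force: [1.7, 3.0, -5.0]
finger_gap: 0.0115
grip_force: 40.0
```

Call:
move_arm([
  [0,-0.0004,-0.0005,0,0,0,255],
  [0,0,-0.0005,0,0,0,255],
  [0,0,0,0,0,0,255],
])

```text
clock: 7.7
eef_pos: [0.4993, 0.0331, 0.1244]
eef_rot: [3.129, 0.274, 0.0]
ft_force: [1.8, 0.8, -6.6]
finger_gap: 0.0111
grip_force: 40.0
```

Call:
move_arm([
  [0,0,-0.0003,0,0,0,255],
  [0,0,0,0,0,0,255],
])

```text
clock: 7.95
eef_pos: [0.4993, 0.0331, 0.1247]
eef_rot: [3.129, 0.274, 0.0]
ft_force: [2.9, -0.5, -5.5]
finger_gap: 0.0112
grip_force: 40.0
```

Only noise so far; I'll keep lifting in small steps.

Call:
move_arm([
  [0,0,-0.0004,0,0,0,255],
  [0,0,-0.0004,0,0,0,255],
  [0,0,0,0,0,0,255],
])

```text
clock: 8.32
eef_pos: [0.4993, 0.0331, 0.1255]
eef_rot: [3.129, 0.274, 0.0]
ft_force: [2.8, -1.2, -6.1]
finger_gap: 0.0111
grip_force: 40.0
```

Call:
move_arm([
  [0,0,-0.0004,0,0,0,255],
  [0,0,-0.0004,0,0,0,255],
  [0,0,0,0,0,0,255],
])

```text
clock: 8.7
eef_pos: [0.4993, 0.0332, 0.1263]
eef_rot: [3.129, 0.274, 0.0]
ft_force: [2.3, -0.9, -5.3]
finger_gap: 0.0113
grip_force: 40.0
```

Call:
move_arm([
  [0,0,-0.0004,0,0,0,255],
  [0,0,-0.0004,0,0,0,255],
  [0,0,0,0,0,0,255],
])

```text
clock: 9.07
eef_pos: [0.4993, 0.0334, 0.1271]
eef_rot: [3.13, 0.274, 0.0]
ft_force: [2.7, -2.8, -7.0]
finger_gap: 0.0117
grip_force: 40.0
```

Call:
move_arm([
  [0,0.0003,-0.0004,0,0,0,255],
  [0,0,-0.0004,0,0,0,255],
  [0,0,0,0,0,0,255],
])

```text
clock: 9.45
eef_pos: [0.4992, 0.0334, 0.1277]
eef_rot: [-3.129, -0.274, 0.0]
ft_force: [3.1, -1.9, -8.2]
finger_gap: 0.0116
grip_force: 39.7
```

Call:
move_arm([
  [0,0,-0.0002,0,0,0,255],
  [0,0,0,0,0,0,255],
])

```text
clock: 9.7
eef_pos: [0.4992, 0.0334, 0.1279]
eef_rot: [-3.13, -0.274, 0.0]
ft_force: [3.7, -1.1, -11.0]
finger_gap: 0.0114
grip_force: 39.5
```

Call:
move_arm([
  [0,0,0.0002,0,0,0,255],
  [0,0,0.0002,0,0,0,255],
  [0,0,0,0,0,0,255],
])

```text
clock: 10.07
eef_pos: [0.4993, 0.0333, 0.1277]
eef_rot: [-3.129, -0.274, 0.0]
ft_force: [3.3, -1.9, -9.7]
finger_gap: 0.0112
grip_force: 39.6
```

Run:
```python
from h import *
st()
```

```text
{'clock': 10.075, 'q': [-0.6001, 0.3426, 0.5526, 2.0731, -0.2513, 0.7899, -1.291], 'eef_pos': [0.4993, 0.0333, 0.1277], 'eef_rot': [-3.1293, -0.2743, 0.0002], 'ft_force': [3.2526, -1.8967, -9.6678], 'moment': [-0.3755, -0.7512, -0.0403], 'finger_gap': 0.0112, 'grip_force': 39.6309}
```

Call:
move_arm([
  [0,0,0.0003,0,0,0,255],
  [0,0,0,0,0,0,255],
  [0,0,-0.0,0,0,-0.05,255],
  [0,0,-0.0001,0,0,-0.05,255],
  [0,0,0,0,0,0,255],
])

```text
clock: 10.7
eef_pos: [0.4992, 0.0335, 0.1275]
eef_rot: [-3.111, -0.43, 0.0]
ft_force: [2.7, -1.1, -7.1]
finger_gap: 0.0115
grip_force: 39.9
```

Run:
```python
from h import *
st()
```

```text
{'clock': 10.7, 'q': [-0.5809, 0.3393, 0.5278, 2.0723, -0.2396, 0.7879, -1.2039], 'eef_pos': [0.4992, 0.0335, 0.1275], 'eef_rot': [-3.1114, -0.4297, 0.0001], 'ft_force': [2.7382, -1.0609, -7.0846], 'moment': [-0.1777, -0.7194, 0.0935], 'finger_gap': 0.0115, 'grip_force': 39.8718}
```

Call:
move_arm([
  [0,0,-0.0001,0,0,-0.08,255],
  [0,0,-0.0001,0,0,-0.08,255],
  [0,0,-0.0001,0,0,-0.08,255],
  [0,0,0,0,0,0,255],
])

```text
clock: 11.2
eef_pos: [0.4991, 0.034, 0.1278]
eef_rot: [-3.037, -0.798, 0.0]
ft_force: [2.8, 0.8, -7.4]
finger_gap: 0.0115
grip_force: 39.9
```

Run:
```python
from h import *
st()
```

```text
{'clock': 11.2, 'q': [-0.5362, 0.3316, 0.4703, 2.0698, -0.2118, 0.7857, -0.9943], 'eef_pos': [0.4991, 0.034, 0.1278], 'eef_rot': [-3.0374, -0.7978, 0.0003], 'ft_force': [2.7868, 0.7671, -7.3923], 'moment': [0.3237, -0.624, 0.041], 'finger_gap': 0.0115, 'grip_force': 39.9337}
```

Call:
move_arm([
  [0,0,-0.0001,0,0,-0.08,255],
  [0,0,-0.0001,0,0,-0.08,255],
  [0,0,-0.0001,0,0,-0.08,255],
  [0,0,-0.0001,0,0,-0.08,255],
  [0,0,-0.0001,0,0,-0.08,255],
  [0,0,0,0,0,0,255],
])

```text
clock: 11.95
eef_pos: [0.4987, 0.0344, 0.1281]
eef_rot: [-2.818, -1.384, 0.001]
ft_force: [-0.4, 3.4, -5.5]
finger_gap: 0.0115
grip_force: 40.0
```

Run:
```python
from h import *
st()
```

```text
{'clock': 11.95, 'q': [-0.463, 0.3217, 0.3779, 2.0659, -0.1684, 0.7837, -0.6404], 'eef_pos': [0.4987, 0.0344, 0.1281], 'eef_rot': [-2.8179, -1.3843, 0.0009], 'ft_force': [-0.4422, 3.3972, -5.4619], 'moment': [0.7916, -0.3669, 0.08], 'finger_gap': 0.0115, 'grip_force': 39.9676}
```

Call:
move_arm([
  [0,0,-0.0001,0,0,-0.08,255],
  [0,0,-0.0001,0,0,-0.08,255],
  [0,0,-0.0001,0,0,-0.08,255],
  [0,0,-0.0002,0,0,-0.08,255],
  [0,0,-0.0001,0,0,-0.08,255],
  [0,0,0,0,0,0,255],
])

```text
clock: 12.7
eef_pos: [0.498, 0.0347, 0.1285]
eef_rot: [-2.486, -1.915, 0.002]
ft_force: [-0.2, 4.8, -6.4]
finger_gap: 0.0118
grip_force: 40.0
```

Run:
```python
from h import *
st()
```

```text
{'clock': 12.7, 'q': [-0.3912, 0.3148, 0.2887, 2.0621, -0.1283, 0.7837, -0.2826], 'eef_pos': [0.498, 0.0347, 0.1285], 'eef_rot': [-2.4862, -1.9152, 0.0019], 'ft_force': [-0.2402, 4.8111, -6.4326], 'moment': [1.2875, 0.0023, 0.0263], 'finger_gap': 0.0118, 'grip_force': 39.9646}
```

Call:
move_arm([
  [0.0004,0,-0.0001,0,0,-0.08,255],
  [0.0004,0,-0.0001,0,0,-0.08,255],
  [0,0,-0.0001,0,0,-0.08,255],
  [0,0,-0.0001,0,0,-0.08,255],
  [0,0,-0.0001,0,0,-0.08,255],
  [0,0,0,0,0,0,255],
])

```text
clock: 13.45
eef_pos: [0.4973, 0.0349, 0.1286]
eef_rot: [-2.056, -2.369, 0.004]
ft_force: [-2.4, 4.3, -6.6]
finger_gap: 0.0119
grip_force: 40.0
```

Run:
```python
from h import *
st()
```

```text
{'clock': 13.45, 'q': [-0.3215, 0.3107, 0.2026, 2.0583, -0.0894, 0.7852, 0.0766], 'eef_pos': [0.4973, 0.0349, 0.1286], 'eef_rot': [-2.0563, -2.3695, 0.0038], 'ft_force': [-2.4073, 4.2795, -6.6323], 'moment': [1.1555, 0.4091, -0.0015], 'finger_gap': 0.0119, 'grip_force': 39.9587}
```

Call:
move_arm([
  [0,0,-0.0003,0,0,0,255],
  [0,0,-0.0001,0,0,-0.08,255],
  [0,0,-0.0002,0,0,-0.08,255],
  [0,0,-0.0001,0,0,-0.08,255],
  [0,0,-0.0001,0,0,-0.08,255],
  [0,0,0,0,0,0,255],
])

```text
clock: 14.2
eef_pos: [0.4967, 0.0347, 0.1291]
eef_rot: [-1.652, -2.665, 0.004]
ft_force: [-3.5, 5.1, -7.1]
finger_gap: 0.0114
grip_force: 39.9
```

Run:
```python
from h import *
st()
```

```text
{'clock': 14.2, 'q': [-0.2658, 0.3082, 0.1352, 2.0551, -0.06, 0.7879, 0.3668], 'eef_pos': [0.4967, 0.0347, 0.1291], 'eef_rot': [-1.652, -2.6655, 0.0041], 'ft_force': [-3.5254, 5.1365, -7.0544], 'moment': [1.129, 0.6646, 0.0356], 'finger_gap': 0.0114, 'grip_force': 39.9252}
```

Call:
move_arm([
  [0,0,-0.0001,0,0,-0.05,255],
  [0,0,-0.0001,0,0,-0.05,255],
  [0,0,0,0,0,0,255],
])

```text
clock: 14.58
eef_pos: [0.4965, 0.0347, 0.1293]
eef_rot: [-1.517, -2.744, 0.004]
ft_force: [-4.0, 4.4, -6.8]
finger_gap: 0.0113
grip_force: 39.9
```

Run:
```python
from h import *
st()
```

```text
{'clock': 14.575, 'q': [-0.2488, 0.3077, 0.1146, 2.0542, -0.051, 0.7887, 0.4576], 'eef_pos': [0.4965, 0.0347, 0.1293], 'eef_rot': [-1.5168, -2.7441, 0.0042], 'ft_force': [-4.0018, 4.4431, -6.8421], 'moment': [1.1296, 0.6771, 0.0234], 'finger_gap': 0.0113, 'grip_force': 39.9209}
```

Call:
move_arm([
  [0,0,0,0,0,-0.015,255],
  [0,0,0,0,0,-0.015,255],
  [0,0,0,0,0,0,255],
])

```text
clock: 14.95
eef_pos: [0.4965, 0.0346, 0.1292]
eef_rot: [-1.476, -2.766, 0.004]
ft_force: [-4.4, 4.5, -7.7]
finger_gap: 0.0115
grip_force: 39.9
```

Run:
```python
from h import *
st()
```

```text
{'clock': 14.95, 'q': [-0.2437, 0.3077, 0.1086, 2.054, -0.0484, 0.7888, 0.4847], 'eef_pos': [0.4965, 0.0346, 0.1292], 'eef_rot': [-1.4759, -2.7662, 0.0043], 'ft_force': [-4.3616, 4.5438, -7.74], 'moment': [1.1198, 0.7023, -0.0189], 'finger_gap': 0.0115, 'grip_force': 39.9164}
```

Call:
move_arm([
  [0,0,0,0,0,-0.02,255],
  [0,0,0,0,0,0,255],
])

```text
clock: 15.2
eef_pos: [0.4964, 0.0346, 0.1292]
eef_rot: [-1.448, -2.781, 0.004]
ft_force: [-3.5, 3.6, -7.1]
finger_gap: 0.0117
grip_force: 39.9
```

Run:
```python
from h import *
st()
```

```text
{'clock': 15.2, 'q': [-0.2403, 0.3077, 0.1045, 2.0538, -0.0466, 0.789, 0.5029], 'eef_pos': [0.4964, 0.0346, 0.1292], 'eef_rot': [-1.4481, -2.7808, 0.0043], 'ft_force': [-3.5296, 3.5567, -7.146], 'moment': [1.1237, 0.7611, 0.0174], 'finger_gap': 0.0117, 'grip_force': 39.9142}
```

Call:
move_arm([
  [0,0,0,0,0,-0.02,255],
  [0,0,0,0,0,0,255],
])

```text
clock: 15.45
eef_pos: [0.4964, 0.0346, 0.1292]
eef_rot: [-1.42, -2.795, 0.004]
ft_force: [-4.4, 4.7, -7.8]
finger_gap: 0.0113
grip_force: 39.9
```

Run:
```python
from h import *
st()
```

```text
{'clock': 15.45, 'q': [-0.2368, 0.3077, 0.1003, 2.0537, -0.0449, 0.789, 0.5211], 'eef_pos': [0.4964, 0.0346, 0.1292], 'eef_rot': [-1.4203, -2.795, 0.0042], 'ft_force': [-4.4026, 4.6663, -7.7571], 'moment': [1.0807, 0.6718, 0.027], 'finger_gap': 0.0113, 'grip_force': 39.918}
```

Call:
move_arm([
  [0,0,0,0,0,-0.02,255],
  [0,0,0,0,0,0,255],
])

```text
clock: 15.7
eef_pos: [0.4964, 0.0346, 0.1292]
eef_rot: [-1.393, -2.809, 0.004]
ft_force: [-4.5, 4.7, -6.8]
finger_gap: 0.0115
grip_force: 39.9
```

Run:
```python
from h import *
st(); snap('wrist','w2')
```

```text
{'clock': 15.7, 'q': [-0.2334, 0.3077, 0.0962, 2.0535, -0.0432, 0.7891, 0.5393], 'eef_pos': [0.4964, 0.0346, 0.1292], 'eef_rot': [-1.3925, -2.8089, 0.004], 'ft_force': [-4.5315, 4.6552, -6.8016], 'moment': [1.1872, 0.7175, -0.0407], 'finger_gap': 0.0115, 'grip_force': 39.9194}
```

View pics/w2.png

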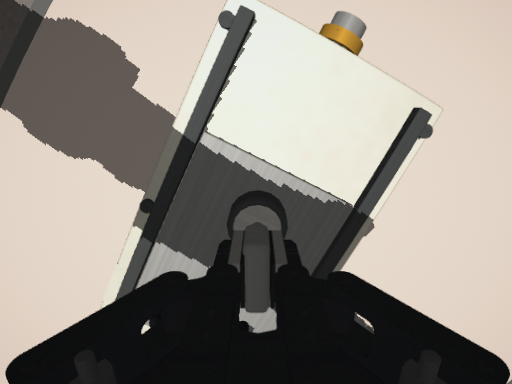

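The wing (x≈257, rows 225–310) is gripped squarely and has turned about 115° from the box's x. The thread end still can't be felt for certain, so I continue.

Call:
move_arm([
  [0,0,0,0,0,-0.02,255],
  [0,0,0,0,0,0,255],
])

```text
clock: 16.0
eef_pos: [0.4964, 0.0346, 0.1292]
eef_rot: [-1.365, -2.822, 0.004]
ft_force: [-4.0, 4.4, -7.7]
finger_gap: 0.0113
grip_force: 39.9
```

Run:
```python
from h import *
st()
```

```text
{'clock': 16.0, 'q': [-0.2299, 0.3077, 0.0921, 2.0533, -0.0415, 0.7892, 0.5573], 'eef_pos': [0.4964, 0.0346, 0.1292], 'eef_rot': [-1.3646, -2.8224, 0.004], 'ft_force': [-3.9956, 4.4452, -7.6941], 'moment': [1.1548, 0.7485, -0.102], 'finger_gap': 0.0113, 'grip_force': 39.9245}
```

Call:
move_arm([
  [0,0,0,0,0,-0.01,255],
  [0,0,0,0,0,0,255],
])

```text
clock: 16.25
eef_pos: [0.4964, 0.0346, 0.1292]
eef_rot: [-1.351, -2.829, 0.004]
ft_force: [-4.1, 4.5, -7.5]
finger_gap: 0.0116
grip_force: 39.9
```

Run:
```python
from h import *
st()
```

```text
{'clock': 16.25, 'q': [-0.2282, 0.3077, 0.0901, 2.0532, -0.0408, 0.7892, 0.5663], 'eef_pos': [0.4964, 0.0346, 0.1292], 'eef_rot': [-1.3509, -2.8289, 0.0038], 'ft_force': [-4.0556, 4.47, -7.4568], 'moment': [1.1302, 0.7404, -0.1931], 'finger_gap': 0.0116, 'grip_force': 39.9394}
```

Call:
move_arm([
  [0.0006,0,0,0,0,0.02,255],
  [0.0006,0,0.0005,0,0,0.012,255],
  [0,0,0.0005,0,0,0,255],
  [0,0,0,0,0,0,255],
])

```text
clock: 16.75
eef_pos: [0.4964, 0.0347, 0.1286]
eef_rot: [-1.395, -2.81, 0.004]
ft_force: [-4.0, 3.3, -6.1]
finger_gap: 0.0116
grip_force: 40.2
```

Run:
```python
from h import *
st()
```

```text
{'clock': 16.75, 'q': [-0.2348, 0.3078, 0.0968, 2.055, -0.0419, 0.7859, 0.5366], 'eef_pos': [0.4964, 0.0347, 0.1286], 'eef_rot': [-1.3947, -2.8099, 0.0043], 'ft_force': [-4.0099, 3.343, -6.1052], 'moment': [0.7058, 0.9754, -0.0092], 'finger_gap': 0.0116, 'grip_force': 40.1937}
```

Torque is relieved. Open, rise clear and look.

Call:
move_arm([
  [0,0,0.0,0,0,0,200],
  [0,0,0,0,0,0,100],
  [0,0,0,0,0,0,50],
  [0,0,0,0,0,0,50],
  [0,0,0,0,0,0,50],
  [0,0,-0.03,0,0,0,50],
  [0,0,-0.04,0,0,0,0],
  [0,0,-0.04,0,0,0,0],
  [0,0,-0.01,0,0,0,0],
  [0,0,0,0,0,0,0],
])

```text
clock: 18.0
eef_pos: [0.4987, 0.0349, 0.2494]
eef_rot: [1.393, 2.816, 0.001]
ft_force: [-1.0, 0.1, -0.1]
finger_gap: 0.0853
grip_force: 0.0
```

Run:
```python
from h import *
st(); snap('wrist','w3')
```

```text
{'clock': 18.0, 'q': [-0.2486, 0.1625, 0.107, 1.9232, -0.02, 1.0564, 0.5189], 'eef_pos': [0.4987, 0.0349, 0.2494], 'eef_rot': [1.3929, 2.8156, 0.0006], 'ft_force': [-0.9553, 0.0895, -0.1177], 'moment': [0.0238, 0.0161, -0.0065], 'finger_gap': 0.0853, 'grip_force': 0.0}
```

View pics/w3.png

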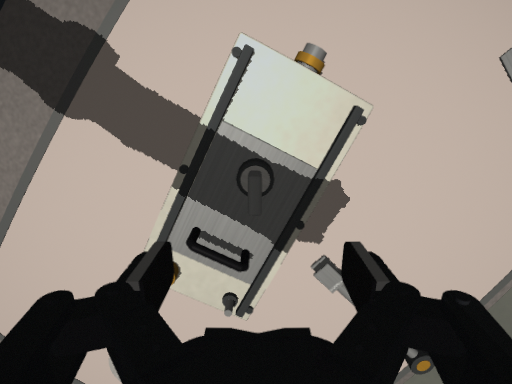

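Run:
```python
from h import *
cal=viewer.get_calibration('wrist')
for z in(.147,.164):
  for s in(-18,18):
    a=.177+2.0;print(z,s,proj('wrist',[.4997+s*.001*np.cos(a),.032+s*.001*np.sin(a),z],cal).round(1))
print('h pred',[proj('wrist',[.5148+s*.985,-.056+s*.174,.116],cal).round(1) for s in(-.027,0,.027)])
h=onz('wrist',(218,257),.118,cal);print(h)
delta([.515,-.056,.2],np.pi/2+.177)
c=cv2.imread('pics/w3.png')[155:285,170:310]; cv2.imwrite('pics/c3.png',cv2.resize(cv2.convertScaleAbs(c,alpha=1.6,beta=15),None,fx=4.5,fy=4.5,interpolation=cv2.INTER_NEAREST))
```

```text
0.147 -18 [255.6 214.8]
0.147 18 [257.5 175.6]
0.164 -18 [255.5 222.1]
0.164 18 [257.4 180.5]
h pred [array([194.5, 247.4]), array([217.7, 258.1]), array([240.5, 268.4])]
[ 0.51385437 -0.05368867  0.118     ]
axes x [-0.607  0.795  0.001] y [ 0.795  0.607 -0.001] z [-0.002 -0.    -1.   ]
[array([-0.0826, -0.0416,  0.0484]), [np.float64(-1.0958), np.float64(2.0458)]]
```

View pics/c3.png

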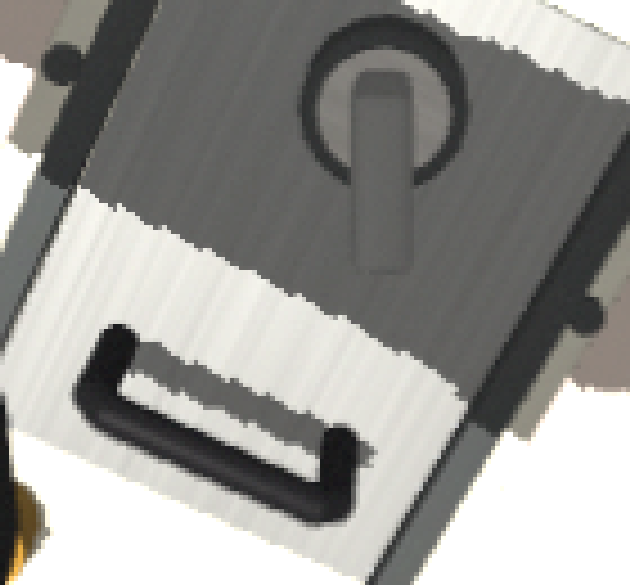

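Run:
```python
from h import *
cal=viewer.get_calibration('wrist')
C=onz('wrist',(255.1,177.4),.1,cal);print('axis',C)
for z in(.147,.155,.159,.162,.164):
  a=.177+2.0;d=np.array([np.cos(a),np.sin(a)])*.018
  p=[proj('wrist',[*(C[:2]+s*d),z],cal) for s in(-1,1)];print(z,p[0].round(1),p[1].round(1))
# scene view before/after
c=viewer.get_calibration('scene')
for P in ([C[0],C[1],.1],[C[0],C[1],.147],[C[0],C[1],.162]): print(proj('scene',P,c).round(1))
im=snap('scene','sc1'); a=cv2.imread('pics/sc0.png')[130:200,200:300]; b=cv2.imread('pics/sc1.png')[130:200,200:300]
cv2.imwrite('pics/c4.png',cv2.resize(np.hstack([a,b]),None,fx=4,fy=4,interpolation=cv2.INTER_CUBIC))
```

```text
axis [0.49530588 0.03497098 0.1       ]
0.147 [253.7 209.5] [255.5 169.9]
0.155 [253.6 212.7] [255.4 171.9]
0.159 [253.5 214.3] [255.4 173. ]
0.162 [253.5 215.6] [255.4 173.8]
0.164 [253.4 216.5] [255.3 174.3]
[244.7 156.8]
[244.2 143.7]
[244.1 139.4]
```

View pics/c4.png

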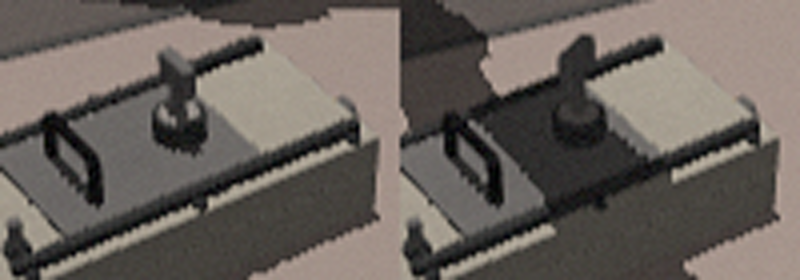

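The scene crops show the wing about 4 px (roughly 13 mm) higher than before and turned, so the screw stays out. Next the handle.

Call:
move_arm([
  [-0.04,-0.02,0,0,0,-0.14,130],
  [-0.045,-0.0155,0,0,0,-0.16,130],
  [0,0,0.02,0,0,-0.16,130],
  [0,0,0.02,0,0,-0.16,130],
  [0,0,0.0,0,0,-0.16,130],
  [0,0,0,0,0,-0.16,130],
  [0,0,0,0,0,-0.156,130],
  [0,0,0,0,0,0,130],
])

```text
clock: 19.1
eef_pos: [0.5273, -0.0517, 0.2078]
eef_rot: [0.275, -3.126, -0.001]
ft_force: [0.4, -0.4, -0.3]
finger_gap: 0.0417
grip_force: 0.0
```

Run:
```python
from h import *
st(); delta([.5143,-.055,.097],np.pi/2+.177); snap('wrist','w4')
```

```text
{'clock': 19.1, 'q': [0.0059, 0.2575, 0.0148, 1.9039, -0.0048, 0.9834, 1.7688], 'eef_pos': [0.5273, -0.0517, 0.2078], 'eef_rot': [0.2747, -3.1265, -0.0009], 'ft_force': [0.4171, -0.3809, -0.2855], 'moment': [-0.0232, 0.0776, 0.0646], 'finger_gap': 0.0417, 'grip_force': 0.0}
axes x [-0.985 -0.174  0.003] y [-0.174  0.985  0.001] z [-0.003  0.    -1.   ]
[array([ 0.0131, -0.0011,  0.1108]), [np.float64(-0.0017), np.float64(3.1398)]]
```

View pics/w4.png

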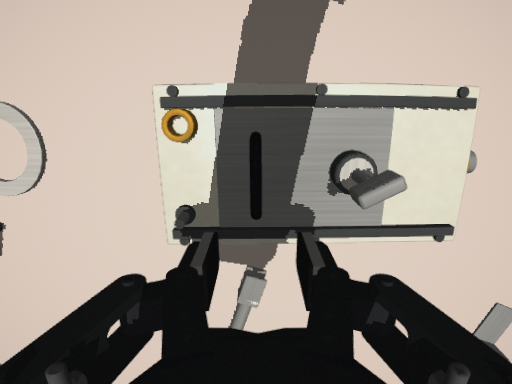

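Wing stands up and turned at (378,188); handle bar at x≈255, centred between the fingers (219 and 296). Descend and grip.

Call:
move_arm([
  [0.013,0,0.03,0,0,0,130],
  [0,0,0.03,0,0,0,130],
  [0,0,0.03,0,0,0,130],
  [0,0,0.019,0,0,0,130],
  [0,0,0,0,0,0,130],
  [0,0,0,0,0,0,255],
  [0,0,0,0,0,0,255],
  [0,0,0,0,0,0,255],
  [0,0,0,0,0,0,255],
  [0,0,0,0,0,0,255],
])

```text
clock: 20.4
eef_pos: [0.5162, -0.0542, 0.1013]
eef_rot: [-0.277, 3.127, -0.001]
ft_force: [-1.4, -0.8, 5.6]
finger_gap: 0.0088
grip_force: 39.3
```

Call:
move_arm([
  [0,0.003,-0.0005,0,0,0,255],
  [0,0.004,0,0,0,0,255],
  [0,0.004,0,0,0,0,255],
  [0,0.004,0,0,0,0,255],
  [0,0.005,0,0,0,0,255],
  [0,0,0,0,0,0,255],
])

```text
clock: 21.15
eef_pos: [0.5123, -0.0331, 0.1013]
eef_rot: [-0.279, 3.128, 0.001]
ft_force: [0.7, -0.7, 5.4]
finger_gap: 0.0087
grip_force: 39.5
```

Moves freely (21 mm). Continue.

Call:
move_arm([
  [0,0.005,0,0,0,0,255],
  [0,0.006,0,0,0,0,255],
  [0,0.006,0,0,0,0,255],
  [0,0.006,0,0,0,0,255],
  [0,0.006,0,0,0,0,255],
  [0,0.005,0,0,0,0,255],
  [0,0,0,0,0,0,255],
])

```text
clock: 22.02
eef_pos: [0.506, 0.0004, 0.1013]
eef_rot: [-0.28, 3.129, 0.001]
ft_force: [1.3, -1.5, 6.7]
finger_gap: 0.0083
grip_force: 39.5
```

Call:
move_arm([
  [0,0.003,0,0,0,0,255],
  [0,0.002,0,0,0,0,255],
  [0,0.001,0,0,0,0,255],
  [0,0,0,0,0,0,255],
])

```text
clock: 22.52
eef_pos: [0.5051, 0.0057, 0.1013]
eef_rot: [-0.279, 3.129, 0.001]
ft_force: [1.4, -1.8, 6.9]
finger_gap: 0.008
grip_force: 39.5
```

Call:
move_arm([
  [0,0.001,0,0,0,0,255],
  [0,0.001,0,0,0,0,255],
  [0,0,0,0,0,0,255],
])

```text
clock: 22.9
eef_pos: [0.505, 0.006, 0.1013]
eef_rot: [-0.277, 3.128, -0.003]
ft_force: [1.2, -6.4, 6.4]
finger_gap: 0.0084
grip_force: 39.5
```

Call:
move_arm([
  [0,0.001,0,0,0,0,255],
  [0,0.001,0,0,0,0,255],
  [0,0,0,0,0,0,255],
])

```text
clock: 23.28
eef_pos: [0.505, 0.006, 0.1014]
eef_rot: [-0.275, 3.128, -0.006]
ft_force: [2.3, -10.7, 4.9]
finger_gap: 0.0083
grip_force: 39.5
```

Call:
move_arm([
  [0,-0.001,0,0,0,0,255],
  [0,-0.001,0,0,0,0,255],
  [0,0,0,0,0,0,130],
  [0,0,0,0,0,0,130],
  [0,0,0,0,0,0,130],
  [0,0,0,0,0,0,130],
  [0,0,-0.02,0,0,0,130],
  [0,0,-0.04,0,0,0,130],
  [0,0,-0.05,0,0,0,130],
  [0,0,-0.02,0,0,0,130],
  [0,0,0,0,0,0,130],
  [0,0,0,0,0,0,130],
])

```text
clock: 24.78
eef_pos: [0.5036, 0.0071, 0.2296]
eef_rot: [0.278, -3.127, -0.0]
ft_force: [-0.3, -0.8, 0.1]
finger_gap: 0.0416
grip_force: 0.0
```

Run:
```python
from h import *
st(); im=snap('wrist','w5')
cal=viewer.get_calibration('wrist')
print('expected handle bar', [proj('wrist',[.505+s*.985,.006+s*.174,.116],cal).round(1) for s in(-.027,.027)])
g=im.mean(2); print([(v,np.where(g[v,200:320]<35)[0][[0,-1]]+200 if (g[v,200:320]<35).any() else None) for v in range(130,230,15)])
```

```text
{'clock': 24.775, 'q': [-0.0964, 0.1923, -0.0017, 1.9336, 0.0002, 1.0179, 1.65], 'eef_pos': [0.5036, 0.0071, 0.2296], 'eef_rot': [0.278, -3.127, -0.0002], 'ft_force': [-0.2788, -0.804, 0.0875], 'moment': [-0.0347, -0.0558, -0.0095], 'finger_gap': 0.0416, 'grip_force': 0.0}
expected handle bar [array([256.3, 160.9]), array([256.2, 217.7])]
[(130, None), (145, array([252, 260])), (160, array([250, 260])), (175, array([251, 260])), (190, array([251, 260])), (205, array([251, 260])), (220, array([252, 260]))]
```

View pics/w5.png

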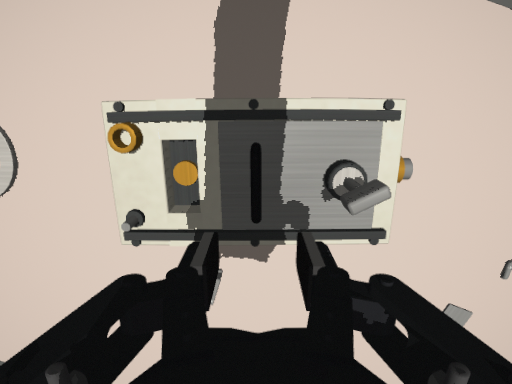

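The cover is fully open: the well is visible at (182,175) and the handle at x≈256. The wing is still out at (362,190), and the bushing and stud haven't moved. Handing in.

```bash
python3 -c "
from h import *
print(r.job_done())"
```

```text
the job is handed in; nothing more can be done
None
```

The job is handed in (no verdict came back): the screw was lifted to its stop, turned counter-clockwise to the thread's end and stays out; the cover was slid to its stop (about 61 mm measured) and released; the box-top parts (bushing, stud) looked unmoved in the last picture.

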